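# Lean the breakfast display screen back

## Robot

A 6-joint arm with a two-finger parallel gripper is mounted at the origin on a cart in front of the work surface, level with it; the furniture and walls round the work are solid. World frame = base frame: x ahead of the robot, y to its left, z up, the work surface at z = 0. Lengths are in m, angles in rad, forces in N, time in s.
With the tool pointing down it reaches from about 0.325 to 0.85 m from the base axis. Payload 4.4 kg.
Tool frame: the origin (TCP) lies at the very end of the fingers, on their centre line; the grasp point (between the pads) lies 19 mm behind it; z points along the fingers, x is the direction in which the jaws open and shut, and the axes are right-handed (so a half turn about z gives the same grasp; the last joint's range is limited). The gripper opens to 94 mm and grips with 3 to 60 N. Pads are 16 mm wide; open, the fingers measure 119 mm over their backs; the gripper's body (75 mm by 177 mm) begins 78 mm behind the grasp point.
Start: joints at [-1.272, 0.207, 1.542, -0, 1.393, -0.15], TCP at [0.25, -0.518, 0.205] pointing down, gripper open.
Joint ranges: [-2.73, 2.73], [-0.86, 2.22], [0.23, 2.46], [-1.11, 4.25], [0.08, 2.63], [-2.82, 2.82]. Speed limits (rad/s): [2.79, 2.79, 3.14, 3.14, 3.14, 3.14].

## Interface

Orientations are given as a rotation vector (axis times angle).
In Python, from rig import monitor, vision, workorder gives the robot as it stands. The module is installed in compiled form; this text tells all that it offers.
- The arm moves only by the tool send_rows, never from a script. Its argument "targets" is a list of rows, each an object of numbers: "x", "y", "z": the shift along the world's x, y, z in m; "rx", "ry", "rz": the turn, a rotation vector about the world's x, y, z in degrees. A call has 1 to 12 rows; each row shifts and turns the commanded pose from where the row before left it; what a row does not reach is not made up. A row lasts 1/10 s, in which the tool goes at most 50 mm and 8.59 degrees, less where a joint would pass 70% of its speed; a pose out of reach is approached as far as the arm can. A call is refused whole if a number of a shift passes 0.05 or a number of a turn 8.59, either way. A call with a gripper value outside its range is refused whole. "claw" is the closure, from 0 (fully open) to 1 (shut), set as the call begins (left out, the last holds). The fingers move at their own pace and stop on an object; "squeeze" is the grip in N (left out, the last holds). Time passes only in rows, so rows that do not move let the fingers close. It gives the time, the measured TCP pose, the force and the opening at its end, in the units of the state.
- monitor.get_state(): the state, without advancing time (a new reading comes with each control period).
- vision.snapshot(name): name is "side" or "top" or "wrist"; returns a dict with "image" (420x560x3 uint8, red, green, blue), "camera_matrix" (3x3 intrinsics, pixels), "k1" (the pictures are not rectified: a ray, as slopes to the right and down, at radius r is drawn at 1 + k1 r^2 times it, then the intrinsics apply), "R" (3x3) and "t" (3): a world point X has camera coordinates R X + t; the wrist camera has in their place "mount" (4x4, takes a point from camera to tool coordinates, whose origin is the TCP and whose axes are the tool frame's). Camera axes: x right, y down, z forward; pixel columns grow to the right and rows downward; lengths in m; the calibration is good to about 2 mm. A picture is of the moment at which its call begins: read the wrist's pose just before it. There is no depth.
- workorder.hand_in(): hands the job in, once; it reports no verdict.
The state is a dict: "time_s": time; "qpos": joint angles; "qd": joint speeds; "joint_efforts": joint torques, N m; "eef_pos": TCP position; "ee_rot": TCP orientation; "force": force on the tool from outside, world axes, zero at the start; "wrist_torque": the same for the moment, N m; "width": finger opening in m.
Only numpy, scipy, OpenCV 4.12 (cv2) and the standard library are available. Lean on these libraries where they do the work, as an engineer would, in place of code of your own. Each camera call takes 0.05 s, during which the arm holds its last target.

## Task

On the breakfast counter stand two small display screens on round metal feet. The wide one (landscape format) stands too upright to be read: lean it back, away from the robot, to 30 degrees from upright, so that its stiff hinge holds it there by itself. Leave the tall narrow screen (portrait format) as it is.

Things in the scene. Friction and masses are not known exactly. Their poses are not given: they have to be found in the camera images.
- wide_screen (a joint): Tilt of the wide screen, rad: 0 upright, positive leans its top edge back, away from the side its picture faces (30 degrees = 0.52). Starts between -0.30 (leaning forward) and 0.10; stops at -0.35 and 1.2. Stiff friction hinge: it moves under about 0.35 N m (some 5 N pushed level 75 mm above the axis), stays where it is left and does not spring back.
- wide_hinge (a point): Middle of the wide screen's hinge axis, 45 mm above the worktop, over its round aluminium foot (100 mm across), which is fixed and does not move. The axis is level, along this point's y; x points the way the screen leans back, so the picture is on the -x side, facing roughly to the robot (turned up to 0.45 rad). z is up.
- wide_top (a point): Middle of the wide screen's top edge, 114 mm from the hinge axis; moves with the screen. The screen is a flat black landscape slab 160 mm wide, 105 mm high, 10 mm thick; its mid-plane passes through the hinge axis and its lower edge is 9 mm from it. The front shows three tiles side by side.
- tall_top (a point): Middle of the top edge of the other screen, to be left alone: same make and foot, but a portrait slab 90 mm wide, 125 mm high, 10 mm thick, its hinge 45 mm above the worktop and 134 mm from this point, leaning back 0 to 0.8 rad. The two stand side by side, either one on the left.

How it is judged:
At the end, for the whole second after the job is handed in: The wide screen leans back 30 degrees from upright, within 10 degrees (joint 0.349 to 0.698 rad), and holds still there by itself (under 0.05 rad/s); the top edge of the tall screen is within 20 mm of where it was (value of joint wide_screen between 0.349 and 0.698 rad and velocity of joint wide_screen between -0.05 and 0.05 rad/s and distance of tall_top from where it was at the start of the episode below 0.02 m); the robot touches nothing.
It fails at once if the tall screen is tilted: its top edge moves more than 20 mm (distance of tall_top from where it was at the start of the episode above 0.02 m).
It also fails if it takes over 30 s, if anything falls off the work surface, if the arm or the gripper's body presses on something with over 40 N, if the wrist force passes 120 N, or if a joint passes its speed limit or range.

## Working session

There is one attempt and no reset: what is moved stays moved. The work goes in short steps, Python scripts to look and compute and a tool call to move; the robot and the scene stay as the last step left them, time stands still between calls to the robot, and variables do not carry over. Pictures are saved under pics/ and viewed, and the job is handed in when it is done.

Besides the shell and the picture viewer there is one more tool, called as name(argument=value, ...) on one line, values as JSON. send_rows: Moves the arm, as the interface text tells. Its arguments: {"type":"object","properties":{"targets":{"type":"array","items":{"type":"object","properties":{"x":{"type":"number"},"y":{"type":"number"},"z":{"type":"number"},"rx":{"type":"number"},"ry":{"type":"number"},"rz":{"type":"number"}}}},"claw":{"type":"number"},"squeeze":{"type":"number"}},"required":["targets"]}

```bash
mkdir -p pics; cat > h.py <<'E'
import numpy as np, cv2
from rig import monitor, vision, workorder
E
python3 - <<'E'
from h import *
s=monitor.get_state(); print(s)
for n in ("side","top","wrist"):
    d=vision.snapshot(n); cv2.imwrite(f"pics/{n}0.png",d["image"][:,:,::-1])
    np.savez(f"{n}0.npz",**d)
    print(n,{k:np.round(v,3).tolist() for k,v in d.items() if k!="image"})
E
```

```text
{'time_s': 0.0, 'qpos': array([-1.27153231e+00,  2.07415727e-01,  1.54294685e+00, -4.64983329e-05,
        1.39351246e+00, -1.50497125e-01]), 'qd': array([-0.00109549,  0.00054364, -0.00021619,  0.00064754, -0.0010575 ,
        0.00029677]), 'joint_efforts': array([ 1.22799072e-03, -3.70872045e+01, -2.81417799e+01,  7.00594601e-02,
        3.60322057e-02, -1.53334136e-04]), 'eef_pos': array([ 0.24971529, -0.51703942,  0.20429663]), 'ee_rot': array([-2.65963999,  1.66936309,  0.0027621 ]), 'force': array([-0.49288489,  0.20936132,  0.70236906]), 'wrist_torque': array([-0.02252449, -0.07332299, -0.02323809]), 'width': 0.09407236496674524}
side {'camera_matrix': [[440.985, 0.0, 288.273], [0.0, 440.985, 203.982], [0.0, 0.0, 1.0]], 'k1': -0.12, 'R': [[-0.895, -0.446, -0.013], [-0.207, 0.441, -0.873], [0.395, -0.779, -0.487]], 't': [0.499, 0.282, 0.671]}
top {'camera_matrix': [[432.865, 0.0, 285.897], [0.0, 432.865, 208.408], [0.0, 0.0, 1.0]], 'k1': 0.023, 'R': [[-0.007, -1.0, 0.0], [-0.998, 0.007, -0.059], [0.059, -0.001, -0.998]], 't': [-0.057, 0.569, 0.984]}
wrist {'camera_matrix': [[296.833, 0.0, 277.673], [0.0, 296.833, 205.667], [0.0, 0.0, 1.0]], 'k1': -0.021, 'mount': [[1.0, 0.001, 0.001, -0.001], [-0.002, 0.973, 0.231, -0.066], [-0.0, -0.231, 0.973, -0.179], [0.0, 0.0, 0.0, 1.0]]}
```

View pics/side0.png

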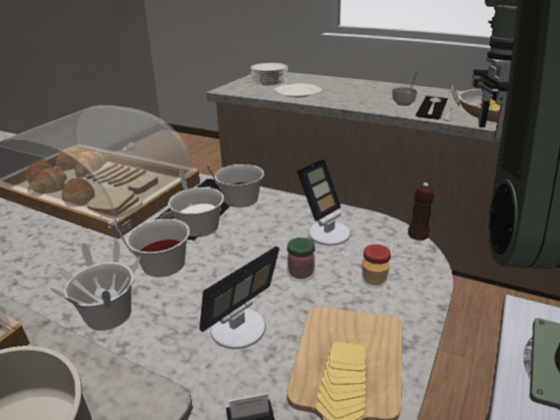

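View pics/top0.png

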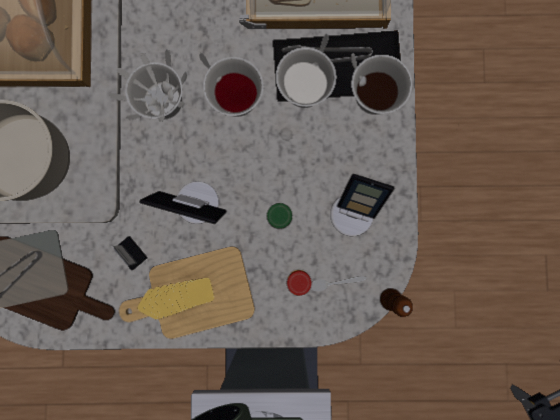

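```bash
python3 - <<'E'
import cv2
a=cv2.imread("pics/side0.png")[240:350,190:290]; cv2.imwrite("pics/s0c.png",cv2.resize(a,None,fx=5,fy=5,interpolation=cv2.INTER_CUBIC))
a=cv2.imread("pics/top0.png")[170:240,125:240]; cv2.imwrite("pics/t0c.png",cv2.resize(a,None,fx=6,fy=6,interpolation=cv2.INTER_CUBIC))
E
```

```text
(no output)
```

View pics/s0c.png

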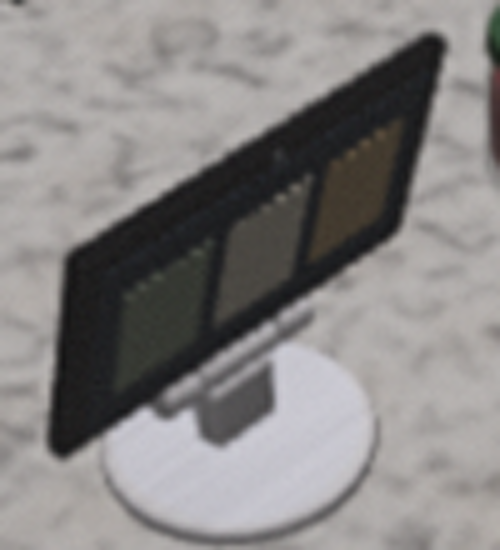

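View pics/t0c.png

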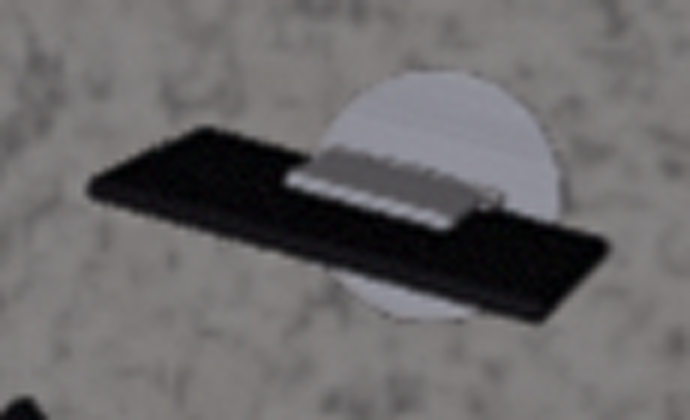

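```bash
cat >> h.py <<'E'
from scipy.optimize import least_squares, minimize
def proj(d,X):
    c=np.asarray(X)@d["R"].T+d["t"]; s=c[:,:2]/c[:,2:]; r2=(s**2).sum(1,keepdims=True)
    s=s*(1+d["k1"]*r2); K=d["camera_matrix"]; return s@K[:2,:2].T+K[:2,2]
def slab(p,w=.16,h0=.009,h1=.114,th=.01,xs=(-1,1)):
    x,y,yaw,t=p
    ax=np.array([np.cos(yaw),np.sin(yaw),0]); ay=np.array([-ax[1],ax[0],0]); z=np.array([0,0,1.])
    u=np.sin(t)*ax+np.cos(t)*z; n=np.cos(t)*ax-np.sin(t)*z
    H=np.array([x,y,.045])
    return np.array([H+a*w/2*ay+b*u+c*th/2*n for c in xs for a,b in ((1,h1),(-1,h1),(-1,h0),(1,h0))])
def hull(d,p,S=4,box=(120,160,300,360),**k):
    q=proj(d,slab(p,**k)); h=cv2.convexHull(((q-box[:2])*S).astype(np.float32)).astype(np.int32)
    m=np.zeros(((box[3]-box[1])*S,(box[2]-box[0])*S),np.uint8); cv2.fillConvexPoly(m,h,1); return m
E
cat > fit.py <<'E'
from h import *
import sys
def fit(side,top,obs_s,obs_t,p0):
    os_=np.array(obs_s); ot=np.array(obs_t)
    ph=lambda o:cv2.fillConvexPoly(np.zeros((800,720),np.uint8),((o-[120,160])*4).astype(np.int32),1)
    ms,mt=ph(os_),ph(ot)
    def cost(p):
        c=0
        for d,m in((side,ms),(top,mt)):
            h=hull(d,p); c+=1-(h&m).sum()/(h|m).sum()
        return c
    r=lambda p: np.r_[(proj(side,slab(p,xs=(0,)))-os_).ravel(),(proj(top,slab(p,xs=(0,)))-ot).ravel()]
    a=least_squares(r,p0); print("corner",a.x.round(4),np.sqrt(np.mean(a.fun**2)))
    b=minimize(cost,a.x,method="Nelder-Mead",options=dict(initial_simplex=a.x+np.vstack([np.zeros(4),np.diag([.01,.01,.06,.06])])))
    print("IoU",b.x.round(4),b.fun); return b.x
E
python3 - <<'E'
from fit import *
side=dict(np.load("side0.npz")); top=dict(np.load("top0.npz"))
c=lambda L,s,o:[(a/s+o[0],b/s+o[1]) for a,b in L]
os_=c([(68,253),(443,38),(403,233),(55,457)],5,(190,240))
ot=c([(88,190),(542,322),(607,242),(208,128)],6,(125,170))
p=fit(side,top,os_,ot,[.5,.2,.2,-.2])
K=top["camera_matrix"]
r=least_squares(lambda q:(proj(top,[[q[0],q[1],.005]])-[198.5,202.5]).ravel(),[.5,.2]);print("foot",r.x)
print(slab(p,xs=(0,)).round(3))
for n,d in(("side",side),("top",top)):
    im=np.ascontiguousarray(d["image"][:,:,::-1]);q=proj(d,slab(p));
    S=4;o=np.array([150,160]);im=cv2.resize(im[160:350,150:300],None,fx=S,fy=S)
    for i in(0,4):cv2.polylines(im,[((q[i:i+4]-o)*S).astype(np.int32)],True,(0,255,i*60))
    cv2.imwrite(f"pics/ov_{n}.png",im)
E
```

```text
corner [ 0.5854  0.146  -0.2967 -0.2804] 1.0153118961386465
IoU [ 0.5841  0.1463 -0.2525 -0.2565] 0.3070024691924097
foot [0.58456849 0.14313315]
[[0.576 0.231 0.155]
 [0.536 0.076 0.155]
 [0.562 0.069 0.054]
 [0.602 0.224 0.054]]
```

View pics/ov_side.png

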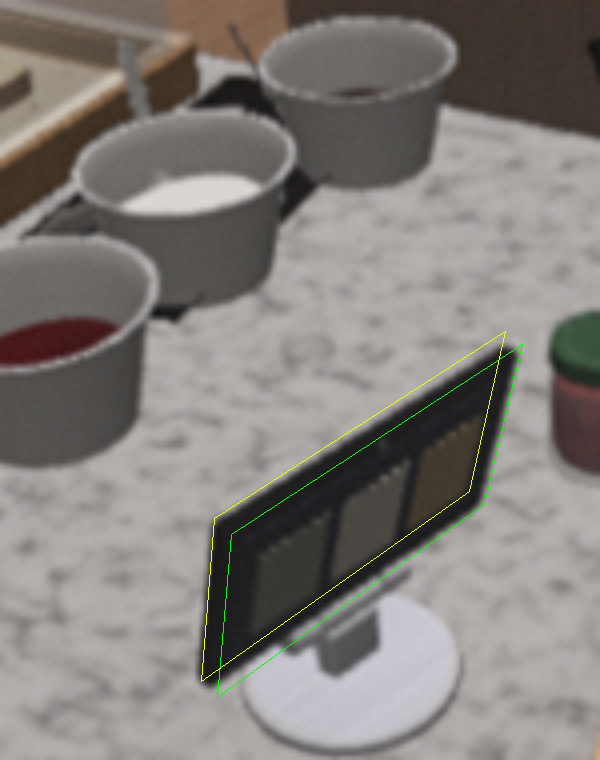

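View pics/ov_top.png

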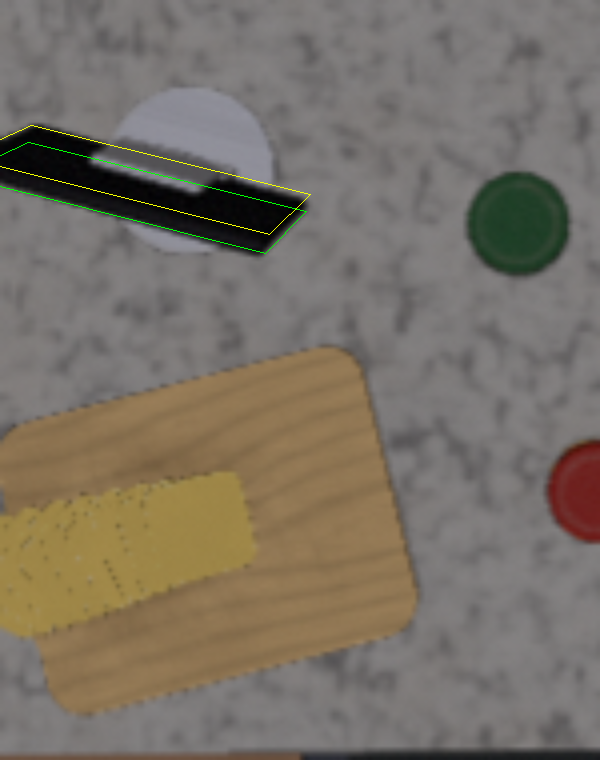

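View pics/wrist0.png

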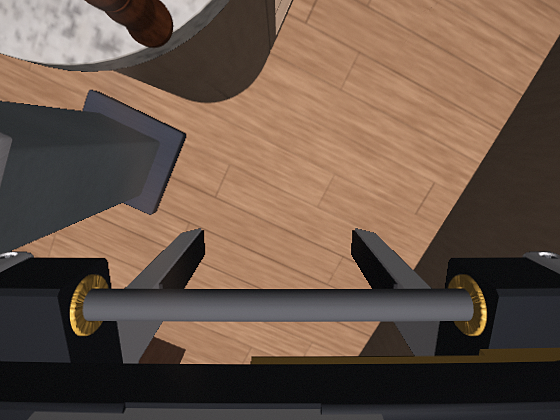

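Wide screen: hinge about (0.585, 0.144), turned about -16°, tilt about -0.27. Tall screen is on the right (y about -0.2). I'll approach high, with the jaws shut and lined up with the slab.

send_rows(targets=[{"z": 0.02}, {"x": 0.015, "y": 0.05, "z": 0.02, "rz": -3.5}, {"x": 0.015, "y": 0.05, "z": 0.01, "rz": -3.5}, {"x": 0.015, "y": 0.05, "rz": -3.5}, {"x": 0.015, "y": 0.05, "rz": -3.5}, {"x": 0.015, "y": 0.05, "rz": -3.5}, {"x": 0.015, "y": 0.05, "rz": -3.5}, {"x": 0.015, "y": 0.05, "rz": -3.5}, {"x": 0.015, "y": 0.05, "rz": -3.5}, {"x": 0.015, "y": 0.05, "rz": -3.5}, {"x": 0.015, "y": 0.05, "rz": -3.5}, {"x": 0.015, "y": 0.05, "rz": -3.5}], claw=1, squeeze=20)

```text
invalid input
```

send_rows(targets=[{"x": 0.0, "y": 0.0, "z": 0.02, "rx": 0.0, "ry": 0.0, "rz": 0.0}], claw=1.0, squeeze=20.0)

```text
time_s: 0.25
eef_pos: [0.2491, -0.5152, 0.2217]
ee_rot: [-2.656, 1.667, 0.01]
force: [-0.4, -0.1, 0.2]
width: 0.0892
```

send_rows(targets=[{"x": 0.015, "y": 0.05, "z": 0.02, "rx": 0, "ry": 0, "rz": -3.5}, {"x": 0.015, "y": 0.05, "z": 0.01, "rx": 0, "ry": 0, "rz": -3.5}, {"x": 0.015, "y": 0.05, "z": 0, "rx": 0, "ry": 0, "rz": -3.5}, {"x": 0.015, "y": 0.05, "z": 0, "rx": 0, "ry": 0, "rz": -3.5}, {"x": 0.015, "y": 0.05, "z": 0, "rx": 0, "ry": 0, "rz": -3.5}, {"x": 0.015, "y": 0.05, "z": 0, "rx": 0, "ry": 0, "rz": -3.5}, {"x": 0.015, "y": 0.05, "z": 0, "rx": 0, "ry": 0, "rz": -3.5}, {"x": 0.015, "y": 0.05, "z": 0, "rx": 0, "ry": 0, "rz": -3.5}, {"x": 0.015, "y": 0.05, "z": 0, "rx": 0, "ry": 0, "rz": -3.5}, {"x": 0.015, "y": 0.05, "z": 0, "rx": 0, "ry": 0, "rz": -3.5}, {"x": 0.015, "y": 0.05, "z": 0, "rx": 0, "ry": 0, "rz": -3.5}])

```text
time_s: 1.35
eef_pos: [0.4068, 0.007, 0.2528]
ee_rot: [-1.958, 2.456, -0.001]
force: [1.1, -0.3, 0.2]
width: 0.002
```

send_rows(targets=[{"x": 0.025, "y": 0.04, "z": 0, "rx": 0, "ry": 0, "rz": -3}, {"x": 0.025, "y": 0.04, "z": 0, "rx": 0, "ry": 0, "rz": 0}, {"x": 0.025, "y": 0.03, "z": 0, "rx": 0, "ry": 0, "rz": 0}, {"x": 0.023, "y": 0.021, "z": -0.02, "rx": 0, "ry": 0, "rz": 0}, {"x": 0, "y": 0, "z": -0.04, "rx": 0, "ry": 0, "rz": 0}, {"x": 0, "y": 0, "z": -0.04, "rx": 0, "ry": 0, "rz": 0}, {"x": 0, "y": 0, "z": -0.04, "rx": 0, "ry": 0, "rz": 0}, {"x": 0, "y": 0, "z": 0, "rx": 0, "ry": 0, "rz": 0}, {"x": 0, "y": 0, "z": 0, "rx": 0, "ry": 0, "rz": 0}])

```text
time_s: 2.25
eef_pos: [0.5044, 0.1359, 0.1126]
ee_rot: [1.896, -2.503, -0.001]
force: [0.3, -1.0, -0.1]
width: 0.0006
```

```bash
cat > look.py <<'E'
from h import *
import sys
k=sys.argv[1]
print(monitor.get_state()["eef_pos"].round(4),monitor.get_state()["force"].round(1))
for n in ("side","top"):
    d=vision.snapshot(n); np.savez(f"{n}{k}.npz",**d); im=d["image"][:,:,::-1]
    im=im[180:360,150:300] if n=="side" else im[140:260,110:260]
    cv2.imwrite(f"pics/{n}{k}.png",cv2.resize(im,None,fx=3.3 if n=="side" else 4,fy=3.3 if n=="side" else 4,interpolation=cv2.INTER_CUBIC))
E
python3 look.py 1
```

```text
[0.5044 0.1359 0.1126] [ 0.3 -1.  -0.1]
```

View pics/side1.png

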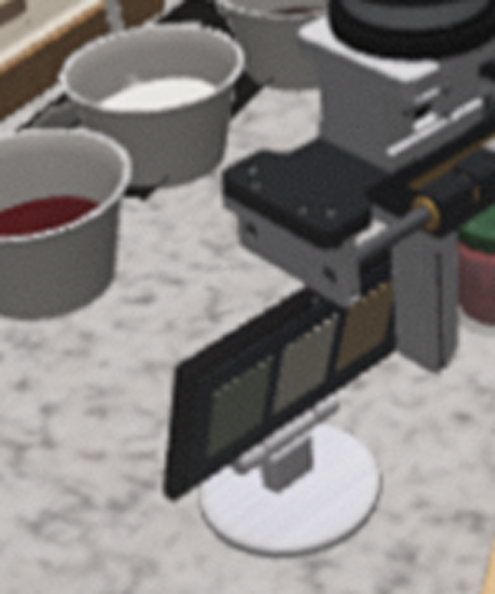

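View pics/top1.png

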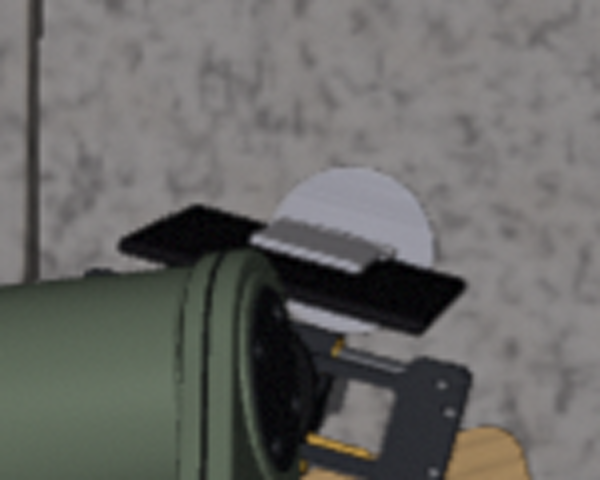

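send_rows(targets=[{"x": 0.008, "y": 0.028, "z": 0, "rx": 0, "ry": 0, "rz": 0}, {"x": 0, "y": 0, "z": 0, "rx": 0, "ry": 0, "rz": 0}, {"x": 0.0115, "y": -0.0033, "z": 0, "rx": 0, "ry": 0, "rz": 0}, {"x": 0.0115, "y": -0.0033, "z": 0, "rx": 0, "ry": 0, "rz": 0}, {"x": 0.0115, "y": -0.0033, "z": 0, "rx": 0, "ry": 0, "rz": 0}, {"x": 0.0115, "y": -0.0033, "z": 0, "rx": 0, "ry": 0, "rz": 0}, {"x": 0.0115, "y": -0.0033, "z": 0, "rx": 0, "ry": 0, "rz": 0}, {"x": 0, "y": 0, "z": 0, "rx": 0, "ry": 0, "rz": 0}])

```text
time_s: 3.15
eef_pos: [0.5723, 0.1464, 0.1125]
ee_rot: [-1.894, 2.505, -0.002]
force: [0.3, -0.6, -0.5]
width: 0.0004
```

```bash
python3 look.py 2
```

```text
[0.5723 0.1464 0.1125] [ 0.3 -0.6 -0.5]
```

View pics/side2.png

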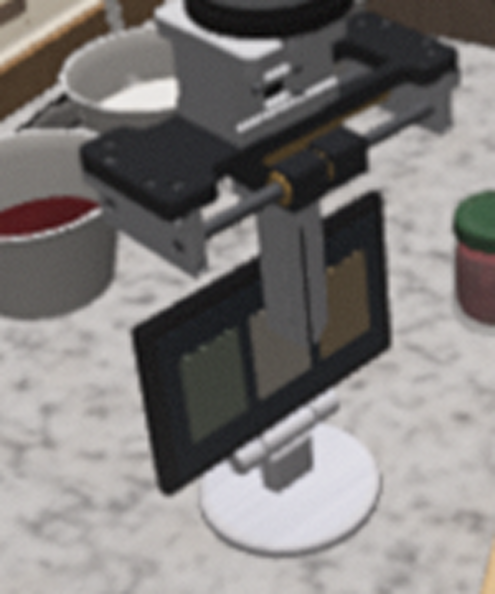

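View pics/top2.png

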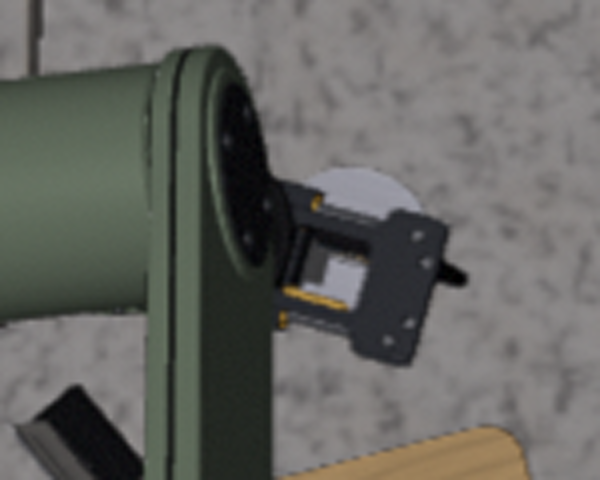

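send_rows(targets=[{"x": 0.009, "y": -0.0026, "z": 0, "rx": 0, "ry": 0, "rz": 0}, {"x": 0.009, "y": -0.0026, "z": 0, "rx": 0, "ry": 0, "rz": 0}, {"x": 0.009, "y": -0.0026, "z": 0, "rx": 0, "ry": 0, "rz": 0}, {"x": 0.009, "y": -0.0026, "z": 0, "rx": 0, "ry": 0, "rz": 0}, {"x": 0, "y": 0, "z": 0, "rx": 0, "ry": 0, "rz": 0}])

```text
time_s: 3.75
eef_pos: [0.6046, 0.137, 0.1109]
ee_rot: [1.894, -2.501, -0.005]
force: [-3.9, 0.3, -0.4]
width: 0.0007
```

```bash
python3 look.py 3
```

```text
[0.6046 0.137  0.1109] [-3.9  0.3 -0.4]
```

View pics/side3.png

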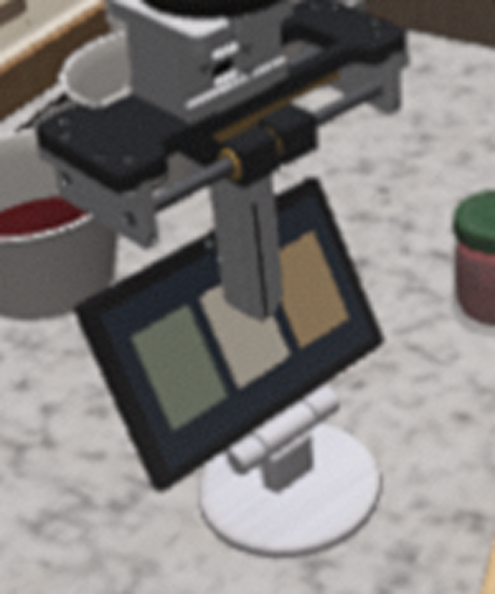

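send_rows(targets=[{"x": -0.02, "y": 0.006, "z": 0, "rx": 0, "ry": 0, "rz": 0}, {"x": -0.03, "y": 0.008, "z": 0, "rx": 0, "ry": 0, "rz": 0}, {"x": -0.04, "y": 0.01, "z": 0.02, "rx": 0, "ry": 0, "rz": 0}, {"x": -0.04, "y": 0, "z": 0.05, "rx": 0, "ry": 0, "rz": 0}, {"x": -0.04, "y": -0.03, "z": 0.05, "rx": 0, "ry": 0, "rz": 0}, {"x": 0, "y": -0.05, "z": 0.03, "rx": 0, "ry": 0, "rz": 0}, {"x": 0, "y": -0.05, "z": 0, "rx": 0, "ry": 0, "rz": 0}, {"x": 0, "y": -0.05, "z": 0, "rx": 0, "ry": 0, "rz": 0}, {"x": 0, "y": 0, "z": 0, "rx": 0, "ry": 0, "rz": 0}])

```text
time_s: 4.75
eef_pos: [0.4585, -0.009, 0.2348]
ee_rot: [-1.885, 2.51, -0.012]
force: [0.1, 0.2, 0.7]
width: 0.0003
```

```bash
python3 look.py 4
```

```text
[ 0.4585 -0.009   0.2348] [0.1 0.2 0.7]
```

View pics/side4.png

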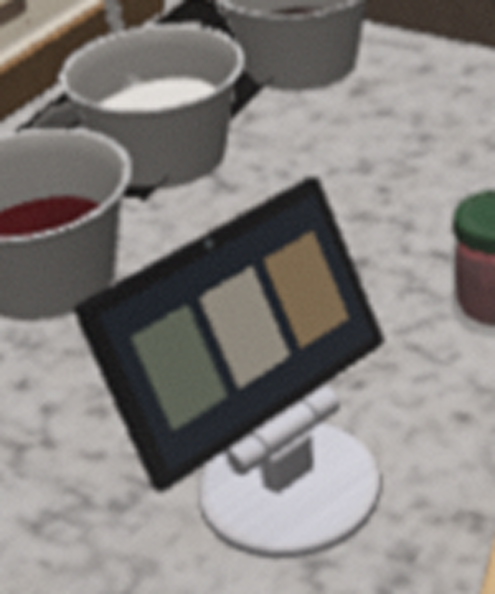

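View pics/top4.png

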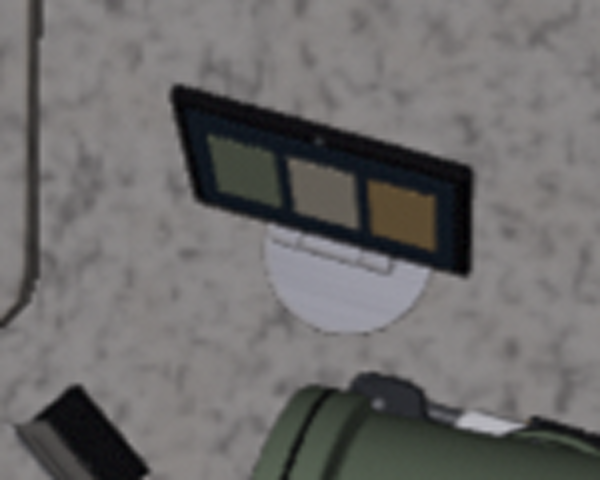

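```bash
python3 - <<'E'
from fit import *
side=dict(np.load("side4.npz")); top=dict(np.load("top4.npz"))
c=lambda L,s,o:[(a/s+o[0],b/s+o[1]) for a,b in L]
os_=c([(80,312),(316,180),(382,340),(160,490)],3.3,(150,180))
ot=c([(173,88),(472,168),(468,275),(198,203)],4,(110,140))
fit(side,top,os_,ot,[.585,.144,-.28,.45])
a=np.load("side0.npz")["image"].astype(int);b=side["image"].astype(int)
a0=np.load("top0.npz")["image"].astype(int);b0=top["image"].astype(int)
print("tall diff side",abs(a-b)[150:250,290:360].mean(),"top",abs(a0-b0)[165:240,325:400].mean(), abs(a-b)[150:250,290:360].max(),abs(a0-b0)[165:240,325:400].max())
E
```

```text
corner [ 0.5843  0.1461 -0.2686  0.4901] 1.0604581143520564
IoU [ 0.5879  0.144  -0.2665  0.4036] 0.16342744783866792
tall diff side 6.535095238095238 top 5.753896296296296 39 13
```

```bash
python3 - <<'E'
from h import *
side=dict(np.load("side4.npz")); top=dict(np.load("top4.npz"))
c=lambda L,s,o:np.array([(a/s+o[0],b/s+o[1]) for a,b in L])
os_=c([(80,312),(316,180),(382,340),(160,490)],3.3,(150,180))
ot=c([(173,88),(472,168),(468,275),(198,203)],4,(110,140))
for xs in(-1,0,1):
  for cams in ("s","t","st"):
    r=lambda q:np.r_[tuple((proj(d,slab([.5846,.1435,q[0],q[1]],xs=(xs,)))-o).ravel() for n,d,o in(("s",side,os_),("t",top,ot)) if n in cams)]
    f=least_squares(r,[-.27,.45]);print(xs,cams,f.x.round(3),np.sqrt(np.mean(f.fun**2)).round(2))
p=[.5846,.1435,-.268,.48]
out=[]
for d,o in((side,(150,230)),(top,(130,140))):
    im=np.ascontiguousarray(d["image"][:,:,::-1][o[1]:o[1]+110,o[0]:o[0]+130]);im=cv2.resize(im,None,fx=3,fy=3,interpolation=cv2.INTER_CUBIC)
    q=proj(d,slab(p))
    for i in(0,4):cv2.polylines(im,[((q[i:i+4]-o)*3).astype(np.int32)],True,(0,255,i*60))
    out.append(im)
cv2.imwrite("pics/ov4.png",np.hstack(out))
a=np.load("side0.npz")["image"];b=side["image"]
cv2.imwrite("pics/tall.png",cv2.resize(np.hstack([x[150:250,290:360,::-1] for x in(a,b)]),None,fx=4,fy=4))
E
```

```text
-1 s [-0.261  0.553] 2.04
-1 t [-0.263  0.526] 0.93
-1 st [-0.259  0.534] 1.61
0 s [-0.257  0.499] 1.55
0 t [-0.263  0.48 ] 0.99
0 st [-0.258  0.486] 1.32
1 s [-0.256  0.448] 1.3
1 t [-0.262  0.434] 1.67
1 st [-0.258  0.439] 1.51
```

View pics/ov4.png

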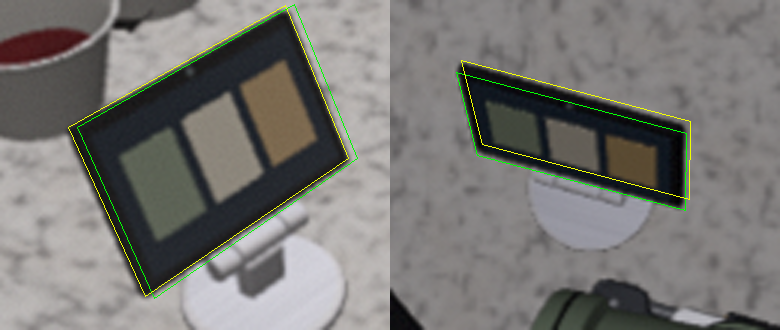

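View pics/tall.png

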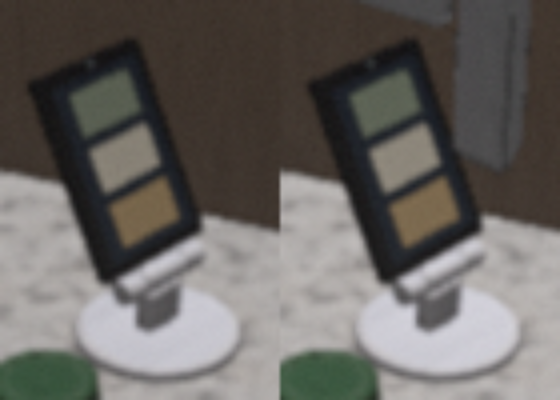

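```bash
python3 -c "
from h import *
print(workorder.hand_in()); print(monitor.get_state()['time_s'])"
```

```text
the job is handed in; nothing more can be done
None
the job is handed in; nothing more can be done
```

I leaned the wide screen back from about -0.27 rad to about 0.48 rad (27–28 degrees), inside the 0.349–0.698 window. I pushed its face near the middle with the shut fingertips, then backed the arm off well clear. The job was handed in at about 5 s on the robot's clock.

**Tilt:** My estimates do not fully agree. Contact geometry and the mid-plane corner fits gave 0.48–0.50 rad. Depending on which face I took the corners to be on, the fits ranged from 0.43 to 0.55. The silhouette-overlap fit gave 0.40, nearer the lower limit. I did not trust it fully because it also moved the hinge about 3 mm. All of them are inside the window.

**Holding by itself:** The screen held its tilt after the fingers let go. It looked the same in the picture taken before backing off and the one taken after, and the last measured force was under 1 N. I did not measure its speed separately.

**Tall screen:** The arm never went near it, and it looks unchanged when the first and last pictures are compared.

**Moves:** One move call was refused as invalid input before anything moved; I sent it again with all six numbers filled in. One row sequence stopped about 3 cm short, which I corrected before pushing.

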